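Seat a hot-air heater core against the depth stop of a V-groove jig

TASK

Take the white heater core out of its cradle, lay it in the open part of the jig's V-groove and let go of it. Then push it gently along the groove, in under the clear cover, until its end bears lightly on the orange depth stop for a moment, and leave it lying there against the stop. The stop is only clamped by friction at a depth somebody has set: do not push it out of place, and leave the other things on the bench alone.

Things in the scene. Friction and masses are not known exactly. Their poses are not given: they have to be found in the camera images.
- core_mid (a point): Heater core: white ceramic cylinder with a brass-coloured band at each end, 30 mm diameter, 100 mm long, 0.2 to 0.4 kg, both ends alike and flat. This point is its centre, its x axis runs along the cylinder. It starts in the cradle; there, and when it lies in the jig's groove, its axis is 33 mm above the bench. It may be gripped firmly.
- cradle: Fixed black and grey V-shaped rest, 70 mm long (its x, along the core) and 60 mm wide, in which the core lies at the start, sticking out 10 to 20 mm at each end. The tops of its V are 25 mm above the bench, 8 mm below the core's axis. Origin: centre of its underside.
- jig: Fixed V-groove jig on a 90 mm wide blue base; x runs along the groove to the stop, origin on the bench under the groove line. Groove x -130 to 135 mm, floor line 12, flat tops 25 mm above bench, 44 wide over all; open above to x 60, then under a clear cover (inner height 54 mm, width 48, top 58, 16 mm slot along it); end block to x 160, its knob 70 high. The core slides with 2 to 7 N of friction.
- meter: Blue multimeter lying flat, 80 x 150 x 45 mm high with its dial, loose; leave alone. Origin: centre of its underside.
- cap: Black round cap, 60 mm diameter, 18 mm high, loose; leave alone. Origin: centre of its underside.
- bitcase: Grey flat drill-bit case, 70 x 110 x 18 mm high, loose; leave alone. Origin: centre of its underside.
- bracket: Blue U-shaped metal bracket, 70 x 60 x 45 mm high, loose; leave alone. Origin: centre of its underside.
- stop (a joint): How far the depth stop has slipped from its setting, m (0 at the start). The stop: an orange 20 mm disc under the cover on a steel rod through the end block, seen through the slot; its face (stop_face, x along the groove) meets the core's end on the core's axis, somewhere at jig x 75 to 120 mm: not measured, find it by feel. Clamped by friction only, it slips at about 12 N; over 2 mm spoils it.
Mind the look-alikes: they are no part of the job. Of the things like the part that bears core_mid, leave any that is green; of the rest the smaller one is meant.

How it is judged:
On the way, in this order (a step that is already met when the one before it is completed fails the run):
1. the core lies seated in the jig's groove, let go, its front end still at least 10 mm short of the stop (z of core_mid in the frame of jig between 0.03 and 0.036 m and y of core_mid in the frame of jig between -0.003 and 0.003 m and x of core_mid in the frame of jig above -0.12 m and x of core_mid in the frame of stop_face below -0.06 m and angle between the x axis of core_mid and the x axis of jig, either way round below 0.06 rad and contact force between the fingers and core below 0.1 N), for 0.2 s.
2. the core's end bears on the stop with more than 0.5 N (contact force between core and stop above 0.5 N), for 0.05 s.
At the end, for the whole second after the job is handed in: The core lies at rest in the groove (within 3 mm of its line and height, within 0.06 rad of its direction), its end no more than 1.5 mm from the stop's face; the stop is within 2 mm of where it was set (x of core_mid in the frame of stop_face between -0.0515 and -0.0485 m and y of core_mid in the frame of jig between -0.003 and 0.003 m and z of core_mid in the frame of jig between 0.03 and 0.036 m and angle between the x axis of core_mid and the x axis of jig, either way round below 0.06 rad and value of joint stop between -0.002 and 0.002 m and linear speed of core below 0.01 m/s); the robot touches nothing.
It fails at once if the depth stop was pushed more than 2 mm out of its setting (value of joint stop above 0.002 m or value of joint stop below -0.002 m).
It fails at once if a bystander was moved by more than 15 mm (distance of any of meter, cap, bitcase, bracket from where it was at the start of the episode above 0.015 m).
It also fails if it takes over 70 s, if anything falls off the work surface, if the arm or the gripper's body presses on something with over 40 N, if the wrist force passes 120 N, or if a joint passes its speed limit or range.

ROBOT

A 6-joint arm with a two-finger parallel gripper is mounted at the origin on the work surface. World frame = base frame: x ahead of the robot, y to its left, z up, the work surface at z = 0. Lengths are in m, angles in rad, forces in N, time in s.
With the tool pointing down it reaches from about 0.25 to 0.725 m from the base axis. Payload 4 kg.
Tool frame: the origin (TCP) lies on the centre line of the jaws, within the pads' length; the fingertips stand 17 mm ahead of it and the grasp point (between the pads) lies 2 mm behind it; z points along the fingers, y is the line along which they close (so a half turn about z gives the same grasp; the last joint's range is limited). The gripper opens to 85 mm and grips with 20 to 120 N. Pads are 22 mm wide; open, the fingers measure 114 mm over their backs; the gripper's body (76 mm by 85 mm) begins 54 mm behind the grasp point. The pads swing forward as they close: fully open they stand 13 mm farther back than shut.
Start: joints at [1.317, 0.241, 0.005, 1.335, 0, 1.571], TCP at [0.126, 0.484, 0.248] pointing down, gripper open.
Joint ranges: [-2.72, 2.72], [-1.05, 1.87], [-1.09, 1.28], [-1.99, 2.15], [-1.42, 1.44], [-3.14, 3.14]. Speed limits (rad/s): [2.79, 2.79, 3.14, 3.14, 3.14, 3.14].

INTERFACE

Orientations are given as a unit quaternion [x, y, z, w].
In Python, from workcell import bot, camera, get_calibration gives the robot as it stands.
- The arm moves only by the tool apply_moves, never from a script. Its argument "steps" is a list of rows, each a list of 3 entries, a list of its own where there are three numbers: the shift along the tool's x, y, z as a fraction of full scale, then the turn, a rotation vector about the tool's x, y, z as a fraction of full scale, then the opening, from 0 (shut) to 1 (fully open). A call has exactly 8 rows; each row shifts and turns the commanded pose from where the row before left it, along the tool's axes as they then stand; what a row does not reach is not made up. Full scale, the value 1, is 20 cm for a shift and pi rad for a turn. A row lasts 1/12 s, in which the tool goes at most 41.7 mm and 7.16 degrees, less where a joint would pass 70% of its speed; a pose out of reach is approached as far as the arm can. A call with a number of a shift or a turn outside -1 to 1 is refused whole. A call with a gripper value outside its range is refused whole. The fingers move at their own pace and stop on an object; the grip force is fixed at half the most. Time passes only in rows, so rows that do not move let the fingers close, or fill a call up. It gives the time, the measured TCP pose, the force, the opening and the grip force at its end, in the units of the state.
- bot.get_obs(): the state, without advancing time (a new reading comes with each control period).
- camera(name): name is "side" or "top" or "wrist"; returns (picture, depth): 420x560x3 uint8, red, green, blue; 420x560 float32, m along the optical axis (not along the pixel's ray), 0 where there is no reading.
- get_calibration(name): a dict with "fov_y" (degrees; the focal length in pixels is half the picture's height over the tangent of half this angle, whatever the lens; pixels are square), "cx", "cy" (the principal point, pixels), "rvec" (rotation vector, rad) and "tvec" (3), from world to camera coordinates, as OpenCV has them. Camera axes: x right, y down, z forward; pixel columns grow to the right and rows downward; lengths in m; the calibration is good to about 2 mm. A picture is of the moment at which its call begins: read the wrist's pose just before it. get_calibration takes no time and is no camera call; for the wrist camera it gives the pose at the moment of the call.
- bot.job_done(): hands the job in; it is judged then, once.
The state is a dict: "clock": time; "joint_pos": joint angles; "joint_vel": joint speeds; "tau": joint torques, N m; "eef_pos": TCP position; "tool_rot": TCP orientation; "ft_force": force on the tool from outside, world axes, zero at the start; "ft_torque": the same for the moment, N m; "grip_width": finger opening in m; "grasp_force": force on a finger pad.
Only numpy, scipy, OpenCV 4.12 (cv2) and the standard library are available. Lean on these libraries where they do the work, as an engineer would, in place of code of your own. Each camera call takes 0.05 s, during which the arm holds its last target. There are 200 camera calls.

## Working session

There is one attempt and no reset: what is moved stays moved. The work goes in short steps, Python scripts to look and compute and a tool call to move; the robot and the scene stay as the last step left them, time stands still between calls to the robot, and variables do not carry over. Pictures are saved under pics/ and viewed, at most 10 in all, crops included, and the job is handed in when it is done.

Besides the shell and the picture viewer there is one more tool, called in YAML: its name, and indented under it one key for each argument. apply_moves: Moves the arm, as the interface text tells. Its arguments: {"type":"object","properties":{"steps":{"type":"array"}},"required":["steps"]}

```bash
mkdir -p pics; cat > h.py <<'E'
import numpy as np, cv2
from workcell import bot, camera, get_calibration
from scipy.spatial.transform import Rotation as R
def snap(n,tag):
    c=get_calibration(n); p,d=camera(n)
    cv2.imwrite(f'pics/{tag}.png',p[:,:,::-1]); np.savez(f'{tag}.npz',p=p,d=d,**{k:np.array(v) for k,v in c.items()})
    return p,d,c
def load(tag): return np.load(tag+'.npz')
def px(f,u,v,z=None):
    "world point at pixel: by depth, or on plane z"
    d=f['d']; F=d.shape[0]/2/np.tan(np.radians(float(f['fov_y']))/2)
    r=np.array([(u-float(f['cx']))/F,(v-float(f['cy']))/F,1.]); Rm=cv2.Rodrigues(f['rvec'].astype(float))[0]; t=f['tvec'].ravel()
    o=-Rm.T@t; w=Rm.T@r
    return o+w*(float(d[int(v),int(u)]) if z is None else (z-o[2])/w[2])
E
python3 - <<'E'
from h import *
snap('top','top0'); snap('side','side0'); print(bot.get_obs())
for n in('top','side'): print(get_calibration(n))
E
```

```text
{'clock': 0.1, 'joint_pos': array([1.31700701e+00, 2.41330753e-01, 3.83066424e-03, 1.33521858e+00,
       5.16789011e-06, 1.57079145e+00]), 'joint_vel': array([ 0.00245597, -0.00179064,  0.00338066, -0.00062214,  0.00057693,
        0.00137894]), 'tau': array([ 5.22384516e-05, -3.73138118e+01,  2.53009808e+01,  1.08355997e-02,
       -4.82785174e-05,  6.82610874e-06]), 'eef_pos': array([0.12539623, 0.48344776, 0.24749461]), 'tool_rot': array([ 1.26551908e-01,  9.91959521e-01, -9.53115955e-04, -1.24205949e-04]), 'ft_force': array([-0.39661191,  0.1469844 ,  0.25807528]), 'ft_torque': array([-0.03229788,  0.00266181, -0.00077177]), 'grasp_force': 0.0, 'grip_width': 0.08542456219450908}
{'fov_y': 43.942115182223255, 'cx': 279.0197886080099, 'cy': 213.66102312276357, 'rvec': array([ 2.1466393 , -2.10806751,  0.19066675]), 'tvec': array([-0.10112737,  0.56276711,  1.02122236])}
{'fov_y': 42.78369752919146, 'cx': 274.8250547764405, 'cy': 199.83271210397945, 'rvec': array([ 0.28247503, -2.79710419,  1.26024306]), 'tvec': array([0.5355599 , 0.16701252, 1.34712442])}
```

View pics/top0.png

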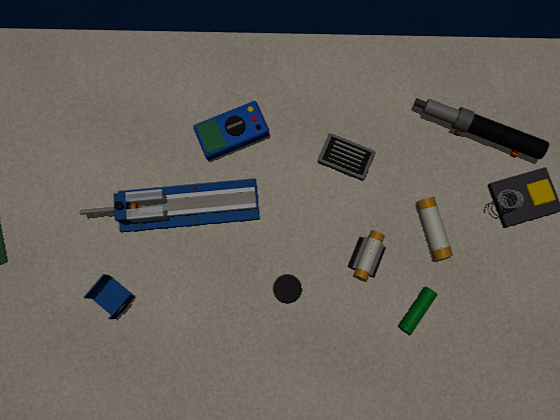

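View pics/side0.png

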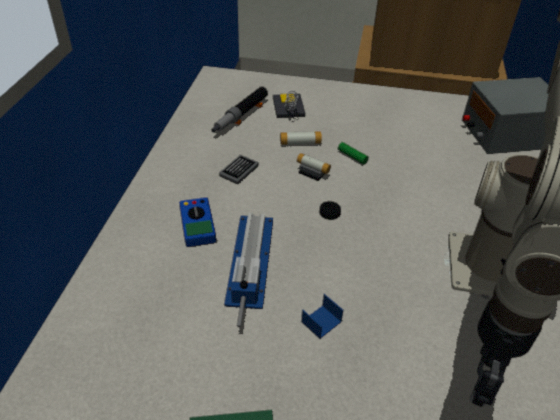

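The top view shows three candidates: the white core in the cradle at (368,255), a larger white one with no cradle at (433,229), and a green one at (418,310). I choose the one in the cradle because it isn't green and is the smaller white one. The jig runs from about (258,198) at its open end to (115,205) at its end block, with the orange disc at about (133,205).

```bash
python3 - <<'E'
from h import *
p=cv2.imread('pics/top0.png')
a=cv2.resize(p[215:295,330:410],None,fx=5,fy=5,interpolation=cv2.INTER_CUBIC)
b=cv2.resize(p[165:245,75:275],None,fx=4,fy=4,interpolation=cv2.INTER_CUBIC)[:,:800]
o=np.zeros((600,800,3),np.uint8); o[:320,:800]=b; o[320:600,:280]=cv2.resize(a,(280,280))
cv2.imwrite('pics/crop0.png',np.clip(o*1.6,0,255).astype(np.uint8))
f=load('top0'); 
for q in [(368,255),(433,229),(258,198),(115,205),(300,330),(190,220)]: print(q,px(f,*q).round(4))
E
```

```text
(368, 255) [ 0.4828 -0.2735  0.0483]
(433, 229) [ 0.5408 -0.4117  0.0345]
(258, 198) [ 0.6057 -0.0449  0.0079]
(115, 205) [0.5725 0.2412 0.0716]
(300, 330) [ 0.3292 -0.1388 -0.0011]
(190, 220) [0.5548 0.099  0.0091]
```

View pics/crop0.png

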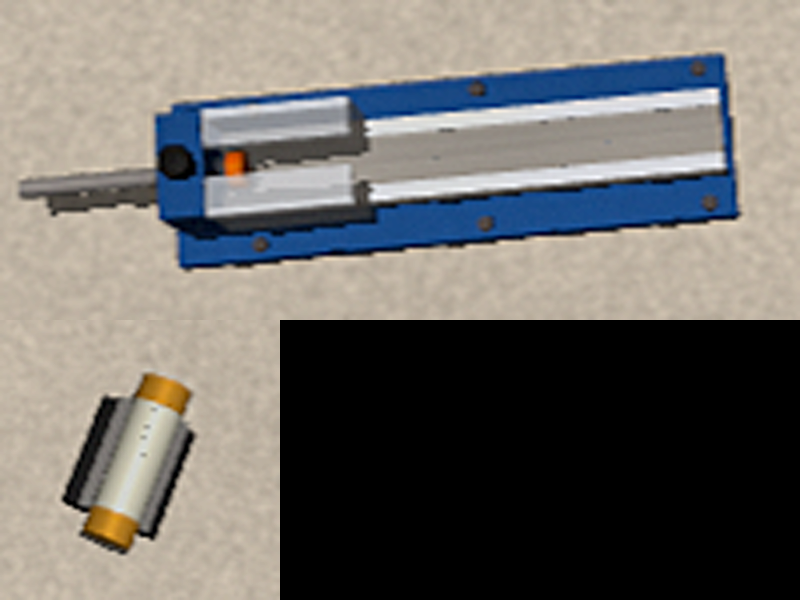

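The close crop confirms the white core with brass bands lying in the black and grey cradle. It also shows the jig's groove, and the orange disc in the slot at crop (235,163), which is top pixel (134,206).

```bash
cat >> h.py <<'E'
def cloud(f):
    d=f['d']; F=d.shape[0]/2/np.tan(np.radians(float(f['fov_y']))/2)
    v,u=np.mgrid[:d.shape[0],:d.shape[1]]
    c=np.stack([(u-float(f['cx']))/F*d,(v-float(f['cy']))/F*d,d],-1)
    w=(c-f['tvec'].ravel())@cv2.Rodrigues(f['rvec'].astype(float))[0]; w[d==0]=np.nan; return w
def line(P,ref):
    "2D line of points: middle of extent, yaw, length, width"
    m=P.mean(0); e=np.linalg.svd(P-m,full_matrices=False)[2][0]; e*=np.sign(e@ref); n=np.array([-e[1],e[0]])
    s=(P-m)@e; t=(P-m)@n
    return m+e*(s.min()+s.max())/2+n*(t.min()+t.max())/2, np.arctan2(e[1],e[0]), np.ptp(s), np.ptp(t)
def near(w,x,y,r,z0,z1):
    with np.errstate(invalid='ignore'): k=(np.hypot(w[...,0]-x,w[...,1]-y)<r)&(w[...,2]>z0)&(w[...,2]<z1)
    return w[k]
E
python3 - <<'E'
from h import *
f=load('top0'); w=cloud(f)
for z in (.04,.043): 
    P=near(w,.483,-.273,.08,z,.06); print('core',line(P[:,:2],[0,1]),len(P),P[:,2].max())
P=near(w,.59,.05,.12,.021,.03); print('jigtops',line(P[:,:2],[0,1]),len(P))
P=near(w,.58,.1,.2,.004,.03);print(line(P[:,:2],[0,1]))
P=near(w,.57,.2,.12,.05,.075); print('cover',line(P[:,:2],[0,1]),len(P))
# orange
p=f['p'].astype(int); k=(p[...,0]>110)&(p[...,1]<90)&(p[...,2]<60); k[:,160:]=0
v,u=np.nonzero(k); print('orange px',u.min(),u.max(),v.min(),v.max(), px(f,u.max()+.5,v.mean(),.043),px(f,u.min()-.5,v.mean(),.043))
E
```

```text
core (array([ 0.48494588, -0.27792902]), np.float64(2.764421875056953), np.float64(0.10116597064310434), np.float64(0.028164296794116864)) 616 0.05300268491226212
core (array([ 0.48509599, -0.27756548]), np.float64(2.7609990996107596), np.float64(0.10117642711302557), np.float64(0.027325254095974884)) 507 0.05300268491226212
jigtops (array([0.63459462, 0.06994232]), np.float64(1.705423199960316), np.float64(0.20920368259755986), np.float64(0.1357411756218731)) 1121
(array([0.58089413, 0.10313558]), np.float64(1.810826369491052), np.float64(0.3925483337105796), np.float64(0.39624038277648366))
cover (array([0.57824272, 0.19791899]), np.float64(1.6946893239221739), np.float64(0.1003423273626467), np.float64(0.05801368485010967)) 1082
orange px 131 134 203 208 [0.57705962 0.20981479 0.043     ] [0.57690783 0.21812649 0.043     ]
```

apply_moves:
  steps:
    - [[-0.112, -0.135, 0], [0, 0, 0], 1]
    - [[-0.112, -0.135, 0], [0, 0, 0], 1]
    - [[-0.112, -0.135, 0], [0, 0, 0], 1]
    - [[-0.112, -0.135, 0], [0, 0, 0], 1]
    - [[-0.112, -0.135, 0], [0, 0, 0], 1]
    - [[-0.112, -0.135, 0], [0, 0, 0], 1]
    - [[-0.112, -0.135, 0], [0, 0, 0], 1]
    - [[-0.112, -0.135, 0], [0, 0, 0], 1]

```text
clock: 0.77
eef_pos: [0.2447, 0.2282, 0.248]
tool_rot: [0.126, 0.992, -0.0, -0.0]
ft_force: [0.1, -0.3, -0.2]
grip_width: 0.0855
grasp_force: 0.0
```

apply_moves:
  steps:
    - [[-0.112, -0.135, 0], [0, 0, 0], 1]
    - [[-0.112, -0.135, 0], [0, 0, 0], 1]
    - [[-0.112, -0.135, 0], [0, 0, 0], 1]
    - [[-0.112, -0.135, 0], [0, 0, 0], 1]
    - [[-0.112, -0.135, 0], [0, 0, 0], 1]
    - [[-0.112, -0.135, 0], [0, 0, 0], 1]
    - [[-0.112, -0.135, 0], [0, 0, 0], 1]
    - [[-0.112, -0.135, 0], [0, 0, 0], 1]

```text
clock: 1.43
eef_pos: [0.364, -0.026, 0.2481]
tool_rot: [0.127, 0.992, 0.0, -0.0]
ft_force: [0.4, 1.3, 0.6]
grip_width: 0.0856
grasp_force: 0.0
```

apply_moves:
  steps:
    - [[-0.112, -0.135, 0], [0, 0, 0], 1]
    - [[-0.112, -0.135, 0], [0, 0, 0], 1]
    - [[-0.112, -0.135, 0], [0, 0, 0], 1]
    - [[-0.112, -0.135, 0], [0, 0, 0], 1]
    - [[-0.112, -0.135, 0], [0, 0, 0], 1]
    - [[-0.112, -0.135, 0], [0, 0, 0], 1]
    - [[-0.112, -0.135, 0], [0, 0, 0.02], 1]
    - [[-0.112, -0.135, 0], [0, 0, 0.02], 1]

```text
clock: 2.1
eef_pos: [0.4815, -0.2806, 0.2476]
tool_rot: [0.19, 0.982, 0.0, -0.0]
ft_force: [-0.7, -0.7, 0.7]
grip_width: 0.0858
grasp_force: 0.0
```

```bash
cat >> h.py <<'E'
def go(target,yaw):
    "shift (tool axes, /0.2) and turn about tool z (/pi) to stand at target, pointing down, tool x at yaw"
    s=bot.get_obs(); r=R.from_quat(s['tool_rot']); x,y,z=r.as_matrix().T
    y0=np.arctan2(x[1],x[0]); dt=-(yaw-y0+np.pi/2)%np.pi-np.pi/2; dt=(y0-yaw+np.pi/2)%np.pi-np.pi/2
    print('t',round(s['clock'],2),'tcp',s['eef_pos'].round(4),'yaw',round(y0,4),'tilt',np.round(z[:2],4),'F',s['ft_force'].round(2),'w',round(s['grip_width'],4),round(s['grasp_force'],1))
    print('shift',(r.inv().apply(np.array(target)-s['eef_pos'])/.2).round(4),'turn',round(dt/np.pi,4)); return s
E
python3 - <<'E'
from h import *
s=go([.485,-.2777,.0435],2.762)
p,d,c=snap('wrist','w0'); f=load('w0'); w=cloud(f)
for z in (.04,.043):
    P=near(w,.485,-.278,.07,z,.056); print('core',line(P[:,:2],[0,1]),len(P),P[:,2].max())
E
```

```text
t 2.1 tcp [ 0.4815 -0.2806  0.2476] yaw 2.7591 tilt [-0.0008  0.0007] F [-0.72 -0.7   0.71] w 0.0858 0.0
shift [-0.0117  0.0196  1.0205] turn -0.0009
core (array([ 0.48491511, -0.27804975]), np.float64(2.7604807033831227), np.float64(0.10047822514699922), np.float64(0.027391362436477933)) 2422 0.05061297696164072
core (array([ 0.48491454, -0.27807093]), np.float64(2.761772437056485), np.float64(0.10047878174279608), np.float64(0.02382030495094927)) 2055 0.05061297696164072
```

View pics/w0.png

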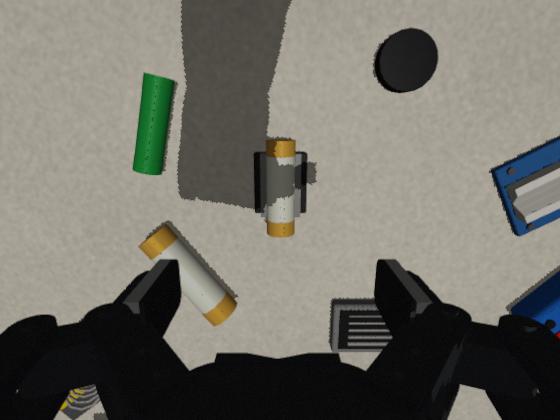

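The wrist view shows the core upright in its cradle at (280,188), between the open fingers' approach lines. Both cameras agree on its pose, so I descend.

apply_moves:
  steps:
    - [[-0.0117, 0.0186, 0.12], [0, 0, -0.001], 1]
    - [[0, 0, 0.15], [0, 0, 0], 1]
    - [[0, 0, 0.15], [0, 0, 0], 1]
    - [[0, 0, 0.15], [0, 0, 0], 1]
    - [[0, 0, 0.15], [0, 0, 0], 1]
    - [[0, 0, 0.15], [0, 0, 0], 1]
    - [[0, 0, 0.11], [0, 0, 0], 1]
    - [[0, 0, 0.04], [0, 0, 0], 1]

```text
clock: 2.82
eef_pos: [0.4817, -0.2746, 0.04]
tool_rot: [0.187, 0.982, 0.001, -0.004]
ft_force: [0.1, 0.9, 0.0]
grip_width: 0.0854
grasp_force: 0.0
```

apply_moves:
  steps:
    - [[0, 0, 0], [0, 0, 0], 0.6]
    - [[0, 0, 0], [0, 0, 0], 0.4]
    - [[0, 0, 0], [0, 0, 0], 0.2]
    - [[0, 0, 0], [0, 0, 0], 0]
    - [[0, 0, 0], [0, 0, 0], 0]
    - [[0, 0, 0], [0, 0, 0], 0]
    - [[0, 0, 0], [0, 0, 0], 0]
    - [[0, 0, 0], [0, 0, 0], 0]

```text
clock: 3.48
eef_pos: [0.4856, -0.2787, 0.0468]
tool_rot: [0.188, 0.982, -0.002, 0.002]
ft_force: [-1.8, -3.4, 5.4]
grip_width: 0.0274
grasp_force: 59.2
```

```bash
python3 - <<'E'
from h import *
go([.485,-.278,.0435],2.762)
camera('side'); s=go([.485,-.278,.2],2.762)
E
```

```text
t 3.48 tcp [ 0.4856 -0.2787  0.0468] yaw 2.7642 tilt [ 0.0026 -0.0049] F [-1.85 -3.41  5.36] w 0.0274 59.2
shift [0.0041 0.0022 0.0162] turn 0.0007
t 3.53 tcp [ 0.4856 -0.2787  0.0467] yaw 2.7641 tilt [ 0.0026 -0.0049] F [-1.74 -3.28  5.72] w 0.0275 59.2
shift [ 8.000e-04 -6.000e-04 -7.663e-01] turn 0.0007
```

apply_moves:
  steps:
    - [[0, 0, 0], [0, 0, 0], 0.5]
    - [[0, 0, 0], [0, 0, 0], 0.6]
    - [[0, 0, 0], [0, 0, 0], 0.6]
    - [[0, 0, 0], [0, 0, 0], 0.6]
    - [[0, 0, 0], [0, 0, 0], 0.6]
    - [[0, 0, 0], [0, 0, 0], 0.6]
    - [[0, 0, 0], [0, 0, 0], 0.6]
    - [[0, 0, 0], [0, 0, 0], 0.6]

```text
clock: 4.2
eef_pos: [0.4847, -0.2764, 0.0442]
tool_rot: [0.187, 0.982, 0.0, -0.0]
ft_force: [0.5, 0.6, 0.3]
grip_width: 0.0517
grasp_force: 0.0
```

```bash
python3 - <<'E'
from h import *
s=go([.485,-.278,.040],2.762)
f=(snap('wrist','w1'),load('w1'))[1]; w=cloud(f); snap('side','side1')
P=near(w,.485,-.278,.07,.04,.056); print('core',line(P[:,:2],[0,1]),len(P),P[:,2].max())
p=cv2.imread('pics/w1.png'); q=cv2.imread('pics/side1.png')[110:230,250:390]
o=np.hstack([cv2.resize(p,(400,300)),cv2.resize(q,(400,343))[:300]]);cv2.imwrite('pics/v1.png',np.clip(o*1.4,0,255))
E
```

```text
t 4.2 tcp [ 0.4847 -0.2764  0.0442] yaw 2.7654 tilt [-0.0002  0.0002] F [0.48 0.63 0.26] w 0.0517 0.0
shift [-0.0043 -0.0069  0.0209] turn 0.0011
core (array([ 0.47935788, -0.27390799]), np.float64(2.762994735276496), np.float64(0.0864746645752888), np.float64(0.07886765803522983)) 13130 0.055998613517003915[ WARN:0@0.950] global loadsave.cpp:1063 imwrite_ Unsupported depth image for selected encoder is fallbacked to CV_8U.
```

View pics/v1.png

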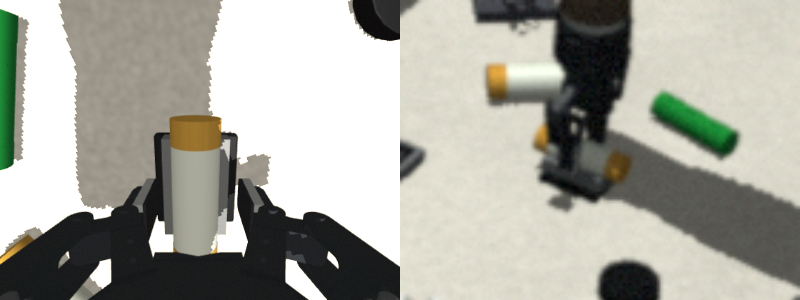

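The wrist view shows the core centred between the open fingers, at about (195,180). The first grip was above the axis, since its 27.4 mm chord is narrower than the core, because half-shut pads stand farther back. I lower by 8 mm and grip again.

apply_moves:
  steps:
    - [[-0.002, -0.007, 0.01], [0, 0, 0], 0.6]
    - [[0, 0, 0.01], [0, 0, 0], 0.6]
    - [[0, 0, 0.01], [0, 0, 0], 0.6]
    - [[0, 0, 0.008], [0, 0, 0], 0.6]
    - [[0, 0, 0], [0, 0, 0], 0.3]
    - [[0, 0, 0], [0, 0, 0], 0]
    - [[0, 0, 0], [0, 0, 0], 0]
    - [[0, 0, 0], [0, 0, 0], 0]

```text
clock: 4.97
eef_pos: [0.4841, -0.2782, 0.0366]
tool_rot: [0.187, 0.982, -0.0, -0.0]
ft_force: [-2.6, -1.2, 1.7]
grip_width: 0.0414
grasp_force: 60.5
```

apply_moves:
  steps:
    - [[0, 0, 0], [0, 0, 0], 0]
    - [[0, 0, 0], [0, 0, 0], 0]
    - [[0, 0, 0], [0, 0, 0], 0]
    - [[0, 0, 0], [0, 0, 0], 0]
    - [[0, 0, 0], [0, 0, 0], 0]
    - [[0, 0, 0], [0, 0, 0], 0]
    - [[0, 0, 0], [0, 0, 0], 0]
    - [[0, 0, 0], [0, 0, 0], 0]

```text
clock: 5.63
eef_pos: [0.4841, -0.2782, 0.0366]
tool_rot: [0.187, 0.982, -0.0, -0.0]
ft_force: [-5.0, -2.1, 1.7]
grip_width: 0.0414
grasp_force: 60.6
```

apply_moves:
  steps:
    - [[0, 0, 0], [0, 0, 0], 0.6]
    - [[0, 0, 0], [0, 0, 0], 0.6]
    - [[0, 0, 0], [0, 0, 0], 0.6]
    - [[0, 0, -0.01], [0, 0, 0], 0.6]
    - [[0, 0, -0.0095], [0, 0, 0], 0.6]
    - [[0, 0, 0], [0, 0, 0], 0.6]
    - [[0, 0, 0], [0, 0, 0], 0.3]
    - [[0, 0, 0], [0, 0, 0], 0]

```text
clock: 6.3
eef_pos: [0.4854, -0.2787, 0.042]
tool_rot: [0.187, 0.982, -0.001, 0.001]
ft_force: [-6.5, 0.5, 19.1]
grip_width: 0.0285
grasp_force: 47.1
```

apply_moves:
  steps:
    - [[0, 0, 0], [0, 0, 0], 0]
    - [[0, 0, 0], [0, 0, 0], 0]
    - [[0, 0, 0], [0, 0, 0], 0]
    - [[0, 0, 0], [0, 0, 0], 0]
    - [[0, 0, 0], [0, 0, 0], 0]
    - [[0, 0, 0], [0, 0, 0], 0]
    - [[0, 0, 0], [0, 0, 0], 0]
    - [[0, 0, 0], [0, 0, 0], 0]

```text
clock: 6.97
eef_pos: [0.4854, -0.2787, 0.0422]
tool_rot: [0.187, 0.982, -0.001, 0.001]
ft_force: [-1.8, -0.5, 6.8]
grip_width: 0.0282
grasp_force: 60.4
```

apply_moves:
  steps:
    - [[0, 0, -0.03], [0, 0, 0], 0]
    - [[0, 0, -0.06], [0, 0, 0], 0]
    - [[0, 0, -0.1], [0, 0, 0], 0]
    - [[0, 0, -0.1], [0, 0, 0], 0]
    - [[0, 0, -0.1], [0, 0, 0], 0]
    - [[0, 0, -0.1], [0, 0, 0], 0]
    - [[0, 0, -0.06], [0, 0, 0], 0]
    - [[0, 0, 0], [0, 0, 0], 0]

```text
clock: 7.63
eef_pos: [0.486, -0.2787, 0.1534]
tool_rot: [0.187, 0.982, -0.001, 0.002]
ft_force: [0.4, 0.1, -2.2]
grip_width: 0.0279
grasp_force: 59.4
```

```bash
python3 - <<'E'
from h import *
f=load('top0'); w=cloud(f); p=f['p'].astype(int)
c=[px(f,*q,.025)[:2] for q in [(255,187),(256.75,207.5),(166.25,195),(166.25,215)]]
a=(c[0]+c[1])/2;b=(c[2]+c[3])/2; print(c,a,b,'yaw',np.arctan2(*(b-a)[::-1]))
k=(p[...,2]>p[...,0]+50)&(p[...,2]>80); k[:, :112]=0;k[:,265:]=0;k[:170]=0;k[240:]=0
v,u=np.nonzero(k); P=w[k]; 
hull=np.array([px(f,x,y,.008)[:2] for x,y in zip(u,v)]); r=cv2.minAreaRect(hull.astype(np.float32)); print('base',r)
s=go([.6,.0,.2],1.63)
P=near(w,.6,-.025,.04,.022,.03);
E
```

```text
[array([ 0.62588335, -0.03869146]), array([ 0.58151961, -0.04355577]), array([0.60502444, 0.14916916]), array([0.56194402, 0.14672808])] [ 0.60370148 -0.04112362] [0.58348423 0.14794862] yaw 1.6773202905782751
base ((0.5884063243865967, 0.11012443900108337), (0.08699087053537369, 0.30507132411003113), 6.517151355743408)
t 7.63 tcp [ 0.486  -0.2787  0.1534] yaw 2.7654 tilt [ 0.0043 -0.0022] F [ 0.41  0.08 -2.23] w 0.0279 59.4
shift [-0.0194  1.5052 -0.2336] turn 0.3614
```

apply_moves:
  steps:
    - [[0.009, 0.1, -0.03], [0, 0, 0], 0]
    - [[0.009, 0.17, -0.03], [0, 0, 0], 0]
    - [[0.009, 0.17, -0.03], [0, 0, 0], 0]
    - [[0.009, 0.17, -0.03], [0, 0, 0], 0]
    - [[0.009, 0.17, -0.03], [0, 0, 0], 0]
    - [[0.009, 0.17, -0.03], [0, 0, 0], 0]
    - [[0.009, 0.17, -0.03], [0, 0, 0], 0]
    - [[0.009, 0.17, -0.03], [0, 0, 0], 0]

```text
clock: 8.3
eef_pos: [0.5653, -0.031, 0.1971]
tool_rot: [0.187, 0.982, -0.0, -0.002]
ft_force: [0.6, -0.5, -2.6]
grip_width: 0.0279
grasp_force: 59.7
```

apply_moves:
  steps:
    - [[0.009, 0.17, 0], [0, 0, 0], 0]
    - [[0.006, 0.17, 0], [0, 0, 0], 0]
    - [[0, 0.065, 0], [0, 0, 0.038], 0]
    - [[0, 0, 0], [0, 0, 0.038], 0]
    - [[0, 0, 0], [0, 0, 0.038], 0]
    - [[0, 0, 0], [0, 0, 0.038], 0]
    - [[0, 0, 0], [0, 0, 0.038], 0]
    - [[0, 0, 0], [0, 0, 0.038], 0]

```text
clock: 8.97
eef_pos: [0.5919, 0.0439, 0.1965]
tool_rot: [0.522, 0.853, -0.001, -0.002]
ft_force: [-0.3, -0.7, -3.8]
grip_width: 0.0276
grasp_force: 59.8
```

apply_moves:
  steps:
    - [[0, 0, 0], [0, 0, 0.038], 0]
    - [[0, 0, 0], [0, 0, 0.038], 0]
    - [[0, 0, 0], [0, 0, 0.038], 0]
    - [[0, 0, 0], [0, 0, 0.003], 0]
    - [[0, 0, 0], [0, 0, 0], 0]
    - [[0, 0, 0], [0, 0, 0], 0]
    - [[0, 0, 0], [0, 0, 0], 0]
    - [[0, 0, 0], [0, 0, 0], 0]

```text
clock: 9.63
eef_pos: [0.5929, 0.0437, 0.1983]
tool_rot: [0.667, 0.745, -0.0, -0.0]
ft_force: [-0.3, -0.4, -3.0]
grip_width: 0.0278
grasp_force: 59.8
```

```bash
python3 - <<'E'
from h import *
s=go([.5944,.0434,.043],1.68)
snap('wrist','w2')
E
```

```text
t 9.63 tcp [0.5929 0.0437 0.1983] yaw 1.6825 tilt [-0.0004 -0.    ] F [-0.34 -0.4  -3.04] w 0.0278 59.8
shift [-0.0024  0.0077  0.7767] turn 0.0008
```

View pics/w2.png

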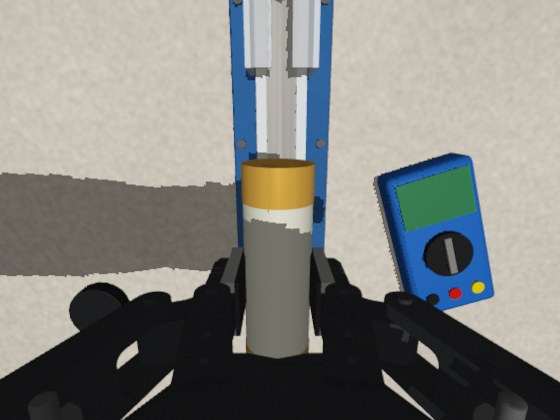

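The wrist view shows the held core's front end at (278,185). The groove runs up the picture with its strips at about u 256–306 at v 150, and the cover starts at v 70. Next I measure the groove line and the held core's axis from this picture.

```bash
python3 - <<'E'
from h import *
f=load('w2'); p=f['p'].astype(int); w=cloud(f)
k=(p[...,2]>p[...,0]+50)
M=[]
for v in list(range(5,66,6))+list(range(75,150,6)):
    u=np.nonzero(k[v,150:350])[0]+150
    l,r=px(f,u.min()-.5,v,.009),px(f,u.max()+.5,v,.009); M.append([*((l+r)/2)[:2],np.linalg.norm((l-r)[:2])])
M=np.array(M); print('width',M[:,2].round(4)); m=M[:,:2].mean(0); e=np.linalg.svd(M[:,:2]-m)[2][0]; e*=np.sign(e[1])
print('yaw',np.arctan2(e[1],e[0]),'x at y=.0434:',m[0]+e[0]/e[1]*(.0434-m[1]), 'x at .0881',m[0]+e[0]/e[1]*(.0881-m[1]))
# strips
S=[]
for v in range(85,150,6):
    q=p[v,235:330].min(1); u=np.nonzero(q>150)[0]+235; l,r=px(f,u.min()-.5,v,.025),px(f,u.max()+.5,v,.025); S.append([*((l+r)/2)[:2],np.linalg.norm((l-r)[:2])])
print(np.round(S,4))
# cover edge, stop
for u,v in [(257,70),(305,70)]: print(px(f,u,v-3),px(f,u,v,.054))
P=near(w,.593,.0437,.08,.16,.23); 
k2=(np.abs(w[...,0]-.593)<.03)&(w[...,1]>.07)&(w[...,2]>.15); Q=w[k2]; print(len(Q),Q.min(0),Q.max(0))
T=Q[Q[:,2]>Q[:,2].max()-.006]; print('core top mean',T.mean(0), line(T[:,:2],[0,1]))
E
```

```text
width [0.089  0.0885 0.0889 0.0884 0.0888 0.0892 0.0887 0.0882 0.0886 0.089
 0.0885 0.0883 0.0887 0.0891 0.0886 0.0881 0.0885 0.0889 0.0884 0.0888
 0.0883 0.0887 0.0892 0.0886]
yaw 1.6845920948298567 x at y=.0434: 0.5960079346641959 x at .0881 0.5908991929279658
[[0.5852 0.1395 0.044 ]
 [0.5857 0.1347 0.0442]
 [0.5863 0.1298 0.0444]
 [0.5869 0.1248 0.0446]
 [0.5874 0.1199 0.0448]
 [0.588  0.1148 0.045 ]
 [0.5991 0.1109 0.0647]
 [0.5998 0.1058 0.065 ]
 [0.6004 0.1006 0.0653]
 [0.6011 0.0954 0.0656]
 [0.6017 0.0902 0.0659]]
[0.56562582 0.14720433 0.05669036] [0.5656268  0.14544361 0.054     ]
[0.60197295 0.15146214 0.05518409] [0.60232999 0.14952293 0.054     ]
4879 [0.57240601 0.07000783 0.17404372] [0.60471873 0.09553097 0.20609076]
core top mean [0.58886115 0.08264651 0.20299198] (array([0.58908523, 0.08158385]), np.float64(1.7674144287325524), np.float64(0.02675063954524262), np.float64(0.024256791339745048))
```

apply_moves:
  steps:
    - [[-0.003, 0.0145, 0.05], [0, 0, 0], 0]
    - [[0, 0, 0.12], [0, 0, 0], 0]
    - [[0, 0, 0.12], [0, 0, 0], 0]
    - [[0, 0, 0.12], [0, 0, 0], 0]
    - [[0, 0, 0.12], [0, 0, 0], 0]
    - [[0, 0, 0.12], [0, 0, 0], 0]
    - [[0, 0, 0.06], [0, 0, 0], 0]
    - [[0, 0, 0.02], [0, 0, 0], 0]

```text
clock: 10.35
eef_pos: [0.5935, 0.0432, 0.0488]
tool_rot: [0.667, 0.745, -0.002, -0.002]
ft_force: [0.2, -0.3, -3.0]
grip_width: 0.0278
grasp_force: 59.8
```

apply_moves:
  steps:
    - [[0, 0, 0.009], [0, 0, 0], 0]
    - [[0, 0, 0.009], [0, 0, 0], 0]
    - [[0, 0, 0.005], [0, 0, 0], 0]
    - [[0, 0, 0.005], [0, 0, 0], 0]
    - [[0, 0, 0], [0, 0, 0], 0]
    - [[0, 0, 0], [0, 0, 0], 0]
    - [[0, 0, 0], [0, 0, 0], 0]
    - [[0, 0, 0], [0, 0, 0], 0]

```text
clock: 11.02
eef_pos: [0.5962, 0.0434, 0.0474]
tool_rot: [0.667, 0.745, 0.0, 0.0]
ft_force: [-0.3, 0.7, -2.8]
grip_width: 0.0282
grasp_force: 59.8
```

apply_moves:
  steps:
    - [[0, 0, 0.005], [0, 0, 0], 0]
    - [[0, 0, 0.005], [0, 0, 0], 0]
    - [[0, 0, 0.005], [0, 0, 0], 0]
    - [[0, 0, 0.005], [0, 0, 0], 0]
    - [[0, 0, 0.002], [0, 0, 0], 0]
    - [[0, 0, 0], [0, 0, 0], 0]
    - [[0, 0, 0], [0, 0, 0], 0]
    - [[0, 0, 0], [0, 0, 0], 0]

```text
clock: 11.68
eef_pos: [0.5961, 0.0434, 0.0427]
tool_rot: [0.667, 0.745, 0.0, 0.0]
ft_force: [-0.1, 0.0, -3.2]
grip_width: 0.0279
grasp_force: 59.9
```

apply_moves:
  steps:
    - [[0, 0, 0.003], [0, 0, 0], 0]
    - [[0, 0, 0.003], [0, 0, 0], 0]
    - [[0, 0, 0], [0, 0, 0], 0]
    - [[0, 0, 0], [0, 0, 0], 0]
    - [[0, 0, 0], [0, 0, 0], 0]
    - [[0, 0, 0], [0, 0, 0], 0]
    - [[0, 0, 0], [0, 0, 0], 0]
    - [[0, 0, 0], [0, 0, 0], 0]

```text
clock: 12.35
eef_pos: [0.5963, 0.0434, 0.0423]
tool_rot: [0.667, 0.745, 0.0, 0.0]
ft_force: [-1.2, 0.7, 5.6]
grip_width: 0.0281
grasp_force: 60.6
```

apply_moves:
  steps:
    - [[0, 0, 0], [0, 0, 0], 0.5]
    - [[0, 0, 0], [0, 0, 0], 0.8]
    - [[0, 0, 0], [0, 0, 0], 0.8]
    - [[0, 0, 0], [0, 0, 0], 0.8]
    - [[0, 0, 0], [0, 0, 0], 0.8]
    - [[0, 0, -0.02], [0, 0, 0], 0.8]
    - [[0, 0, -0.05], [0, 0, 0], 0.8]
    - [[0, 0, -0.1], [0, 0, 0], 0.8]

```text
clock: 13.02
eef_pos: [0.5941, 0.0433, 0.0739]
tool_rot: [0.667, 0.745, -0.002, -0.002]
ft_force: [0.3, 0.7, 0.4]
grip_width: 0.068
grasp_force: 0.0
```

apply_moves:
  steps:
    - [[0, 0, -0.15], [0, 0, 0], 0.8]
    - [[0, 0, -0.15], [0, 0, 0], 0.8]
    - [[-0.15, 0, -0.1], [0, 0, 0], 0.6]
    - [[-0.15, 0, 0], [0, 0, 0], 0.4]
    - [[-0.15, 0, 0], [0, 0, 0], 0.2]
    - [[-0.1, 0, 0], [0, 0, 0], 0]
    - [[0, 0, 0], [0, 0, 0], 0]
    - [[0, 0, 0], [0, 0, 0], 0]

```text
clock: 13.68
eef_pos: [0.6083, -0.0671, 0.1563]
tool_rot: [0.668, 0.744, 0.0, 0.0]
ft_force: [-0.1, -0.5, -0.8]
grip_width: 0.0001
grasp_force: 0.0
```

```bash
python3 - <<'E'
from h import *
s=go([.5944,.0434,.043],1.684)
snap('wrist','w3')
E
```

```text
t 13.68 tcp [ 0.6083 -0.0671  0.1563] yaw 1.679 tilt [0.0011 0.0002] F [-0.11 -0.52 -0.83] w 0.0001 0.0
shift [ 0.5567 -0.01    0.5666] turn -0.0016
```

View pics/w3.png

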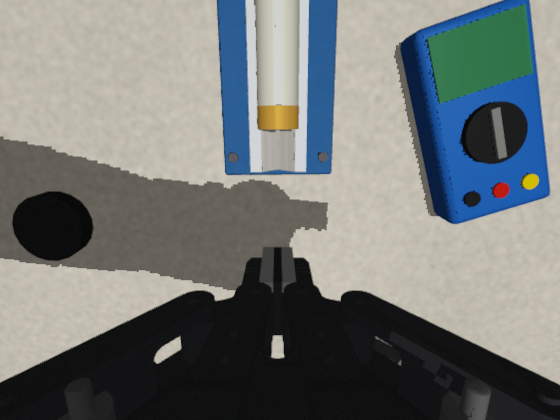

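The wrist view shows the core let go in the groove, with its rear end at (278,118–130), parallel to the groove, and the fingers shut behind it. Next I measure the rear end, and the stop from above.

```bash
python3 - <<'E'
from h import *
f=load('w3'); w=cloud(f); yaw=1.684; e=np.array([np.cos(yaw),np.sin(yaw)]); n=np.array([e[1],-e[0]])
O=np.array([.591,.0878])
def jig(P): return np.stack([(P[...,:2]-O)@e,(P[...,:2]-O)@n,P[...,2]],-1)
def core(w,lab):
    j=jig(w); k=(np.abs(j[...,1])<.02)&(j[...,0]>-.125)&(j[...,0]<.055)&(j[...,2]>.040)&(j[...,2]<.056); Q=j[k]
    print(lab,'x',np.percentile(Q[:,0],[.5,99.5]).round(4),'y',np.percentile(Q[:,1],[1,99]).round(4),'zmax',Q[:,2].max(),'line',np.round(line(Q[:,:2],[1,0])[1],4))
core(w,'wrist')
p,d,c=snap('top','top1'); g=load('top1'); core(cloud(g),'top')
p=p.astype(int)
k=(p[...,0]>110)&(p[...,1]<90)&(p[...,2]<60); k[:,160:]=0
v,u=np.nonzero(k); print(u.min(),u.max(),v.min(),v.max())
for z in(.043,.04): print('stop jig',jig(px(g,u.max()+.5,v.mean(),z)),jig(px(g,u.min()-.5,v.mean(),z)))
o=cv2.resize(cv2.imread('pics/top1.png')[180:230,100:200],(800,400),interpolation=cv2.INTER_CUBIC); cv2.imwrite('pics/c1.png',np.clip(o*1.6,0,255).astype(np.uint8))
E
```

```text
wrist x [-0.0942 -0.0147] y [-0.0125  0.0133] zmax 0.05031059582548656 line -0.0021Traceback (most recent call last):
  File "<stdin>", line 9, in <module>
  File "<stdin>", line 7, in core
    return _quantile_unchecked(
        a, q, axis, out, overwrite_input, method, keepdims, weights)
    return _ureduce(a,
                    func=_quantile_ureduce_func,
    ...<5 lines>...
                    overwrite_input=overwrite_input,
                    method=method)
    r = func(a, **kwargs)
    result = _quantile(arr,
                       quantiles=q,
    ...<2 lines>...
                       out=out,
                       weights=wgt)
    slices_having_nans = np.isnan(arr[-1, ...])
                                  ~~~^^^^^^^^^
IndexError: index -1 is out of bounds for axis 0 with size 0
```

apply_moves:
  steps:
    - [[0, 0.001, 0.06], [0, 0, -0.0016], 0]
    - [[0, 0, 0.1], [0, 0, 0], 0]
    - [[0, 0, 0.1], [0, 0, 0], 0]
    - [[0, 0, 0.1], [0, 0, 0], 0]
    - [[0, 0, 0.1], [0, 0, 0], 0]
    - [[0, 0, 0.06], [0, 0, 0], 0]
    - [[0, 0, 0.03], [0, 0, 0], 0]
    - [[0, 0, 0], [0, 0, 0], 0]

```text
clock: 14.45
eef_pos: [0.607, -0.0645, 0.0438]
tool_rot: [0.664, 0.747, -0.001, -0.001]
ft_force: [1.1, -0.3, -0.1]
grip_width: 0.0001
grasp_force: 0.0
```

apply_moves:
  steps:
    - [[0.05, 0, 0], [0, 0, 0], 0]
    - [[0.05, 0, 0], [0, 0, 0], 0]
    - [[0.04, 0, 0], [0, 0, 0], 0]
    - [[0.03, 0, 0], [0, 0, 0], 0]
    - [[0.02, 0, 0], [0, 0, 0], 0]
    - [[0, 0, 0], [0, 0, 0], 0]
    - [[0, 0, 0], [0, 0, 0], 0]
    - [[0, 0, 0], [0, 0, 0], 0]

```text
clock: 15.12
eef_pos: [0.604, -0.0283, 0.0456]
tool_rot: [0.665, 0.747, 0.0, 0.0]
ft_force: [-0.5, 0.1, 0.7]
grip_width: 0.0
grasp_force: 0.0
```

```bash
cat >> h.py <<'E'
def jigpos():
    s=bot.get_obs(); yaw=1.684; e=np.array([np.cos(yaw),np.sin(yaw)]); n=np.array([e[1],-e[0]]); q=s['eef_pos'][:2]-[.591,.0878]; F=s['ft_force'][:2]
    x=R.from_quat(s['tool_rot']).as_matrix()[:,0]
    print('t',round(s['clock'],2),'tcp jig x y z mm',np.round(1e3*np.array([q@e,q@n,s['eef_pos'][2]]),2),'F along, across, z',round(F@e,2),round(F@n,2),round(s['ft_force'][2],2),'yaw',np.arctan2(x[1],x[0]).round(4))
E
python3 -c "from h import *;jigpos()"
```

```text
t 15.12 tcp jig x y z mm [-116.82   -0.18   45.57] F along, across, z 0.13 -0.48 0.68 yaw 1.6863
```

apply_moves:
  steps:
    - [[0.02, 0, 0], [0, 0, 0], 0]
    - [[0.02, 0, 0], [0, 0, 0], 0]
    - [[0.015, 0, 0], [0, 0, 0], 0]
    - [[0.015, 0, 0], [0, 0, 0], 0]
    - [[0.02, 0, 0], [0, 0, 0], 0]
    - [[0.02, 0, 0], [0, 0, 0], 0]
    - [[0.02, 0, 0], [0, 0, 0], 0]
    - [[0.02, 0, 0], [0, 0, 0], 0]

```text
clock: 15.78
eef_pos: [0.6004, 0.0019, 0.0454]
tool_rot: [0.665, 0.747, -0.0, 0.0]
ft_force: [0.4, -3.1, 0.0]
grip_width: 0.0001
grasp_force: 1.3
```

```bash
python3 -c "from h import *;jigpos()"
```

```text
t 15.78 tcp jig x y z mm [-86.38  -0.38  45.37] F along, across, z -3.11 0.03 0.01 yaw 1.6864
```

apply_moves:
  steps:
    - [[0.025, 0, 0], [0, 0, 0], 0]
    - [[0.025, 0, 0], [0, 0, 0], 0]
    - [[0.025, 0, 0], [0, 0, 0], 0]
    - [[0.025, 0, 0], [0, 0, 0], 0]
    - [[0.025, 0, 0], [0, 0, 0], 0]
    - [[0.025, 0, 0], [0, 0, 0], 0]
    - [[0.025, 0, 0], [0, 0, 0], 0]
    - [[0.015, 0, 0], [0, 0, 0], 0]

```text
clock: 16.45
eef_pos: [0.5959, 0.0402, 0.0454]
tool_rot: [0.665, 0.747, 0.0, -0.0]
ft_force: [0.7, -2.7, -0.2]
grip_width: 0.0003
grasp_force: 1.1
```

```bash
python3 - <<'E'
from h import *
jigpos(); snap('wrist','w4')
jigpos()
E
```

```text
t 16.45 tcp jig x y z mm [-47.81  -0.47  45.37] F along, across, z -2.77 0.37 -0.24 yaw 1.687
t 16.5 tcp jig x y z mm [-47.33  -0.46  45.38] F along, across, z 0.41 0.53 0.47 yaw 1.6876
```

View pics/w4.png

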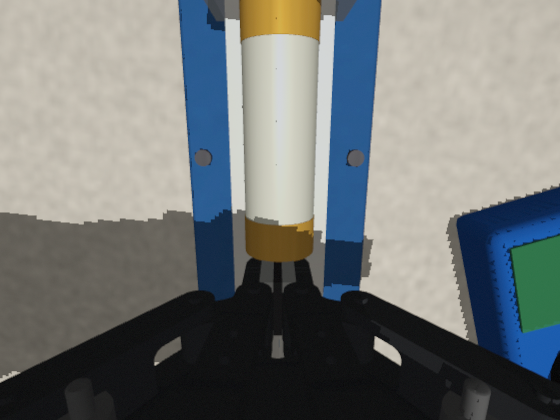

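The wrist view shows the fingertips against the core's rear end at (278,258), with the core straight in the groove and its front band entering the cover at v<36. The push runs at about 3 N.

apply_moves:
  steps:
    - [[0.025, 0, 0], [0, 0, 0], 0]
    - [[0.025, 0, 0], [0, 0, 0], 0]
    - [[0.025, 0, 0], [0, 0, 0], 0]
    - [[0.025, 0, 0], [0, 0, 0], 0]
    - [[0.025, 0, 0], [0, 0, 0], 0]
    - [[0.025, 0, 0], [0, 0, 0], 0]
    - [[0.015, 0, 0], [0, 0, 0], 0]
    - [[0.01, 0, 0], [0, 0, 0], 0]

```text
clock: 17.17
eef_pos: [0.592, 0.0748, 0.0454]
tool_rot: [0.665, 0.747, 0.0, 0.0]
ft_force: [0.2, -2.4, -1.0]
grip_width: -0.0003
grasp_force: 1.2
```

```bash
python3 -c "from h import *;jigpos()"
```

```text
t 17.17 tcp jig x y z mm [-13.03  -0.51  45.41] F along, across, z -2.41 -0.04 -1.01 yaw 1.687
```

apply_moves:
  steps:
    - [[0.004, 0, 0], [0, 0, 0], 0]
    - [[0.004, 0, 0], [0, 0, 0], 0]
    - [[0.004, 0, 0], [0, 0, 0], 0]
    - [[0.003, 0, 0], [0, 0, 0], 0]
    - [[0.003, 0, 0], [0, 0, 0], 0]
    - [[0.002, 0, 0], [0, 0, 0], 0]
    - [[0.002, 0, 0], [0, 0, 0], 0]
    - [[0.002, 0, 0], [0, 0, 0], 0]

```text
clock: 17.83
eef_pos: [0.5915, 0.0789, 0.0454]
tool_rot: [0.665, 0.747, -0.0, 0.0]
ft_force: [0.2, -3.3, -0.6]
grip_width: -0.0001
grasp_force: 1.2
```

```bash
python3 - <<'E'
from h import *
jigpos(); f=(snap('side','side2'),load('side2'))[1]
O=np.array([.591,.0878]);yaw=1.684; e=np.array([np.cos(yaw),np.sin(yaw)]); n=np.array([e[1],-e[0]])
Rm=cv2.Rodrigues(f['rvec'])[0]; F=210/np.tan(np.radians(float(f['fov_y']))/2)
for x in (.06,.1,.12,.14):
    P=np.array([*(O+x*e),.043]); c=Rm@P+f['tvec'].ravel(); print(x,(c[:2]/c[2]*F+[float(f['cx']),float(f['cy'])]).round(1))
jigpos()
o=cv2.resize(cv2.imread('pics/side2.png')[225:325,200:320],(720,600),interpolation=cv2.INTER_CUBIC); cv2.imwrite('pics/s2.png',np.clip(o*1.2,0,255).astype(np.uint8))
E
```

```text
t 17.83 tcp jig x y z mm [-8.93 -0.54 45.39] F along, across, z -3.33 -0.19 -0.64 yaw 1.6863
0.06 [247.7 261.5]
0.1 [245.7 274.2]
0.12 [244.7 280.8]
0.14 [243.6 287.6]
t 17.88 tcp jig x y z mm [-8.83 -0.54 45.41] F along, across, z -2.67 0.82 -0.91 yaw 1.6864
```

View pics/s2.png

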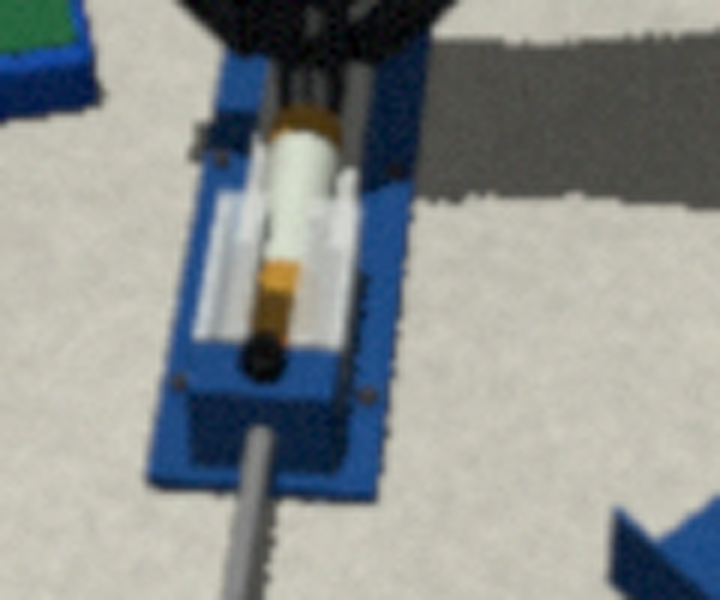

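The side view shows the rear band at crop (305,120), the front band under the slot at about (280,275), and a darker orange-brown patch at (272,310). The stop can't be made out clearly there, so I go on by feel in small steps.

apply_moves:
  steps:
    - [[0.001, 0, 0], [0, 0, 0], 0]
    - [[0.001, 0, 0], [0, 0, 0], 0]
    - [[0.001, 0, 0], [0, 0, 0], 0]
    - [[0.001, 0, 0], [0, 0, 0], 0]
    - [[0.001, 0, 0], [0, 0, 0], 0]
    - [[0.001, 0, 0], [0, 0, 0], 0]
    - [[0.001, 0, 0], [0, 0, 0], 0]
    - [[0.001, 0, 0], [0, 0, 0], 0]

```text
clock: 18.55
eef_pos: [0.5913, 0.0806, 0.0454]
tool_rot: [0.665, 0.747, 0.0, 0.0]
ft_force: [0.0, -3.0, -0.2]
grip_width: 0.0003
grasp_force: 1.2
```

apply_moves:
  steps:
    - [[0.001, 0, 0], [0, 0, 0], 0]
    - [[0.001, 0, 0], [0, 0, 0], 0]
    - [[0.001, 0, 0], [0, 0, 0], 0]
    - [[0.001, 0, 0], [0, 0, 0], 0]
    - [[0.001, 0, 0], [0, 0, 0], 0]
    - [[0.001, 0, 0], [0, 0, 0], 0]
    - [[0.001, 0, 0], [0, 0, 0], 0]
    - [[0.001, 0, 0], [0, 0, 0], 0]

```text
clock: 19.22
eef_pos: [0.5911, 0.0821, 0.0454]
tool_rot: [0.665, 0.747, -0.0, -0.0]
ft_force: [1.6, -2.2, -0.5]
grip_width: -0.0
grasp_force: 1.2
```

apply_moves:
  steps:
    - [[0.001, 0, 0], [0, 0, 0], 0]
    - [[0.001, 0, 0], [0, 0, 0], 0]
    - [[0.001, 0, 0], [0, 0, 0], 0]
    - [[0.001, 0, 0], [0, 0, 0], 0]
    - [[0.001, 0, 0], [0, 0, 0], 0]
    - [[0.001, 0, 0], [0, 0, 0], 0]
    - [[0.001, 0, 0], [0, 0, 0], 0]
    - [[0.001, 0, 0], [0, 0, 0], 0]

```text
clock: 19.88
eef_pos: [0.5909, 0.0837, 0.0454]
tool_rot: [0.665, 0.747, -0.0, 0.0]
ft_force: [-0.3, -1.9, -0.3]
grip_width: 0.0004
grasp_force: 1.3
```

apply_moves:
  steps:
    - [[0.001, 0, 0], [0, 0, 0], 0]
    - [[0.001, 0, 0], [0, 0, 0], 0]
    - [[0.001, 0, 0], [0, 0, 0], 0]
    - [[0.001, 0, 0], [0, 0, 0], 0]
    - [[0.001, 0, 0], [0, 0, 0], 0]
    - [[0.001, 0, 0], [0, 0, 0], 0]
    - [[0.001, 0, 0], [0, 0, 0], 0]
    - [[0.001, 0, 0], [0, 0, 0], 0]

```text
clock: 20.55
eef_pos: [0.5908, 0.0853, 0.0454]
tool_rot: [0.665, 0.747, 0.0, 0.0]
ft_force: [0.8, -2.4, -1.0]
grip_width: 0.0002
grasp_force: 1.3
```

apply_moves:
  steps:
    - [[0.001, 0, 0], [0, 0, 0], 0]
    - [[0.001, 0, 0], [0, 0, 0], 0]
    - [[0.001, 0, 0], [0, 0, 0], 0]
    - [[0.001, 0, 0], [0, 0, 0], 0]
    - [[0.001, 0, 0], [0, 0, 0], 0]
    - [[0.001, 0, 0], [0, 0, 0], 0]
    - [[0.001, 0, 0], [0, 0, 0], 0]
    - [[0.001, 0, 0], [0, 0, 0], 0]

```text
clock: 21.22
eef_pos: [0.5905, 0.0869, 0.0454]
tool_rot: [0.665, 0.747, -0.0, -0.0]
ft_force: [0.1, -3.2, -0.1]
grip_width: 0.0002
grasp_force: 1.3
```

apply_moves:
  steps:
    - [[0.001, 0, 0], [0, 0, 0], 0]
    - [[0.001, 0, 0], [0, 0, 0], 0]
    - [[0.001, 0, 0], [0, 0, 0], 0]
    - [[0.001, 0, 0], [0, 0, 0], 0]
    - [[0.001, 0, 0], [0, 0, 0], 0]
    - [[0.001, 0, 0], [0, 0, 0], 0]
    - [[0.001, 0, 0], [0, 0, 0], 0]
    - [[0.001, 0, 0], [0, 0, 0], 0]

```text
clock: 21.88
eef_pos: [0.5904, 0.0885, 0.0454]
tool_rot: [0.665, 0.747, 0.0, 0.0]
ft_force: [0.5, -1.9, -0.9]
grip_width: -0.0004
grasp_force: 1.3
```

apply_moves:
  steps:
    - [[0.001, 0, 0], [0, 0, 0], 0]
    - [[0.001, 0, 0], [0, 0, 0], 0]
    - [[0.001, 0, 0], [0, 0, 0], 0]
    - [[0.001, 0, 0], [0, 0, 0], 0]
    - [[0.001, 0, 0], [0, 0, 0], 0]
    - [[0.001, 0, 0], [0, 0, 0], 0]
    - [[0.001, 0, 0], [0, 0, 0], 0]
    - [[0.001, 0, 0], [0, 0, 0], 0]

```text
clock: 22.55
eef_pos: [0.5902, 0.0901, 0.0454]
tool_rot: [0.665, 0.747, -0.0, 0.0]
ft_force: [0.9, -2.3, -0.3]
grip_width: 0.0001
grasp_force: 1.3
```

apply_moves:
  steps:
    - [[0.001, 0, 0], [0, 0, 0], 0]
    - [[0.001, 0, 0], [0, 0, 0], 0]
    - [[0.001, 0, 0], [0, 0, 0], 0]
    - [[0.001, 0, 0], [0, 0, 0], 0]
    - [[0.001, 0, 0], [0, 0, 0], 0]
    - [[0.001, 0, 0], [0, 0, 0], 0]
    - [[0.001, 0, 0], [0, 0, 0], 0]
    - [[0.001, 0, 0], [0, 0, 0], 0]

```text
clock: 23.22
eef_pos: [0.59, 0.0917, 0.0454]
tool_rot: [0.665, 0.747, -0.0, -0.0]
ft_force: [1.1, -2.2, 0.1]
grip_width: -0.0002
grasp_force: 1.3
```

apply_moves:
  steps:
    - [[0.001, 0, 0], [0, 0, 0], 0]
    - [[0.001, 0, 0], [0, 0, 0], 0]
    - [[0.001, 0, 0], [0, 0, 0], 0]
    - [[0.001, 0, 0], [0, 0, 0], 0]
    - [[0.001, 0, 0], [0, 0, 0], 0]
    - [[0.001, 0, 0], [0, 0, 0], 0]
    - [[0.001, 0, 0], [0, 0, 0], 0]
    - [[0.001, 0, 0], [0, 0, 0], 0]

```text
clock: 23.88
eef_pos: [0.5898, 0.0932, 0.0454]
tool_rot: [0.665, 0.747, -0.0, -0.0]
ft_force: [1.1, -2.2, -0.9]
grip_width: 0.0004
grasp_force: 1.3
```

apply_moves:
  steps:
    - [[0.001, 0, 0], [0, 0, 0], 0]
    - [[0.001, 0, 0], [0, 0, 0], 0]
    - [[0.001, 0, 0], [0, 0, 0], 0]
    - [[0.001, 0, 0], [0, 0, 0], 0]
    - [[0.001, 0, 0], [0, 0, 0], 0]
    - [[0.001, 0, 0], [0, 0, 0], 0]
    - [[0.001, 0, 0], [0, 0, 0], 0]
    - [[0.001, 0, 0], [0, 0, 0], 0]

```text
clock: 24.55
eef_pos: [0.5896, 0.0949, 0.0454]
tool_rot: [0.665, 0.747, -0.0, -0.0]
ft_force: [0.9, -2.1, -0.4]
grip_width: 0.0005
grasp_force: 1.3
```

apply_moves:
  steps:
    - [[0.001, 0, 0], [0, 0, 0], 0]
    - [[0.001, 0, 0], [0, 0, 0], 0]
    - [[0.001, 0, 0], [0, 0, 0], 0]
    - [[0.001, 0, 0], [0, 0, 0], 0]
    - [[0.001, 0, 0], [0, 0, 0], 0]
    - [[0.001, 0, 0], [0, 0, 0], 0]
    - [[0.001, 0, 0], [0, 0, 0], 0]
    - [[0.001, 0, 0], [0, 0, 0], 0]

```text
clock: 25.22
eef_pos: [0.5894, 0.0964, 0.0454]
tool_rot: [0.665, 0.747, 0.0, 0.0]
ft_force: [1.0, -2.3, 0.6]
grip_width: 0.0
grasp_force: 1.3
```

apply_moves:
  steps:
    - [[0.001, 0, 0], [0, 0, 0], 0]
    - [[0.001, 0, 0], [0, 0, 0], 0]
    - [[0.001, 0, 0], [0, 0, 0], 0]
    - [[0.001, 0, 0], [0, 0, 0], 0]
    - [[0.001, 0, 0], [0, 0, 0], 0]
    - [[0.001, 0, 0], [0, 0, 0], 0]
    - [[0.001, 0, 0], [0, 0, 0], 0]
    - [[0.001, 0, 0], [0, 0, 0], 0]

```text
clock: 25.88
eef_pos: [0.5892, 0.098, 0.0454]
tool_rot: [0.665, 0.747, -0.0, 0.0]
ft_force: [1.4, -2.5, -0.9]
grip_width: -0.0
grasp_force: 1.6
```

apply_moves:
  steps:
    - [[0.0005, 0, 0], [0, 0, 0], 0]
    - [[0.0005, 0, 0], [0, 0, 0], 0]
    - [[0.0005, 0, 0], [0, 0, 0], 0]
    - [[0.0005, 0, 0], [0, 0, 0], 0]
    - [[0.0005, 0, 0], [0, 0, 0], 0]
    - [[0.0005, 0, 0], [0, 0, 0], 0]
    - [[0, 0, 0], [0, 0, 0], 0]
    - [[0, 0, 0], [0, 0, 0], 0]

```text
clock: 26.55
eef_pos: [0.5893, 0.098, 0.0454]
tool_rot: [0.665, 0.747, -0.0, 0.0]
ft_force: [0.4, -4.9, -0.5]
grip_width: 0.0001
grasp_force: 2.7
```

```bash
python3 -c "from h import *;jigpos()"
```

```text
t 26.55 tcp jig x y z mm [10.36 -0.55 45.44] F along, across, z -4.93 -0.14 -0.46 yaw 1.686
```

apply_moves:
  steps:
    - [[0.0005, 0, 0], [0, 0, 0], 0]
    - [[0.0005, 0, 0], [0, 0, 0], 0]
    - [[0.0005, 0, 0], [0, 0, 0], 0]
    - [[0, 0, 0], [0, 0, 0], 0]
    - [[0, 0, 0], [0, 0, 0], 0]
    - [[0, 0, 0], [0, 0, 0], 0]
    - [[0, 0, 0], [0, 0, 0], 0]
    - [[0, 0, 0], [0, 0, 0], 0]

```text
clock: 27.22
eef_pos: [0.5893, 0.098, 0.0454]
tool_rot: [0.665, 0.747, -0.001, 0.001]
ft_force: [1.5, -6.0, -0.3]
grip_width: 0.0004
grasp_force: 3.0
```

Force climbs from about 2.3 N to 6 N while the tool stands still, so the core is bearing on the stop below its slip limit. Backing off along the groove, then up.

apply_moves:
  steps:
    - [[-0.005, 0, 0], [0, 0, 0], 0]
    - [[-0.01, 0, 0], [0, 0, 0], 0]
    - [[-0.03, 0, 0], [0, 0, 0], 0]
    - [[-0.08, 0, 0], [0, 0, 0], 0]
    - [[-0.08, 0, 0], [0, 0, 0], 0]
    - [[-0.05, 0, -0.05], [0, 0, 0], 0]
    - [[0, 0, -0.12], [0, 0, 0], 0]
    - [[0, 0, -0.12], [0, 0, 0], 0]

```text
clock: 27.88
eef_pos: [0.5939, 0.0476, 0.1035]
tool_rot: [0.665, 0.746, -0.001, -0.002]
ft_force: [1.4, 0.2, -0.1]
grip_width: 0.0004
grasp_force: 0.0
```

apply_moves:
  steps:
    - [[-0.15, 0, -0.1], [0, 0, 0], 0]
    - [[-0.15, 0, -0.1], [0, 0, 0], 0]
    - [[-0.15, 0, -0.05], [0, 0, 0], 0]
    - [[-0.15, 0, 0], [0, 0, 0], 0]
    - [[-0.15, 0, 0], [0, 0, 0], 0]
    - [[-0.1, 0, 0], [0, 0, 0], 0]
    - [[0, 0, 0], [0, 0, 0], 0]
    - [[0, 0, 0], [0, 0, 0], 0]

```text
clock: 28.55
eef_pos: [0.6146, -0.1216, 0.154]
tool_rot: [0.666, 0.746, 0.001, -0.0]
ft_force: [-0.2, 0.2, -0.0]
grip_width: -0.0003
grasp_force: 0.0
```

```bash
python3 - <<'E'
from h import *
jigpos(); p,d,c=snap('top','top2'); g=load('top2'); w=cloud(g)
o=cv2.resize(cv2.imread('pics/top2.png')[165:245,75:275],(800,320),interpolation=cv2.INTER_CUBIC); cv2.imwrite('pics/c2.png',np.clip(o*1.6,0,255).astype(np.uint8))
E
```

```text
t 28.55 tcp jig x y z mm [-2.1075e+02 -2.1000e-01  1.5398e+02] F along, across, z 0.26 -0.21 -0.0 yaw 1.6841
```

View pics/c2.png

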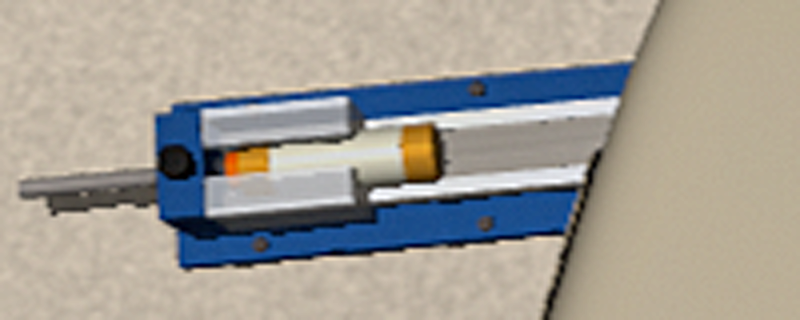

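The top view shows the core's brass end at crop (252,162) touching the orange disc at (232,162). The disc and rod are where they were at the start, and the arm is clear.

```bash
python3 -c "from h import *;print(bot.job_done())"
```

```text
the job is handed in; nothing more can be done
None
```

The core lies in the groove under the cover with its end against the orange stop. It last bore on the stop at about 4 N, well under the 12 N slip limit, with no visible shift of the stop, and the job is handed in; no verdict came back.

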